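# Load the warming irons and switch on the guarded warmer

## Robot

A 6-joint arm with a two-finger parallel gripper is mounted at the origin on a cart in front of the work surface, level with it; the furniture and walls round the work are solid. World frame = base frame: x ahead of the robot, y to its left, z up, the work surface at z = 0. Lengths are in m, angles in rad, forces in N, time in s.
With the tool pointing down it reaches from about 0.4 to 0.825 m from the base axis. Payload 7 kg.
Tool frame: the origin (TCP) lies at the very end of the fingers, on their centre line; the grasp point (between the pads) lies 19 mm behind it (pinch_z is the distance from the TCP to the grasp point, in m); y points along the fingers, z is the direction in which the jaws open and shut, and the axes are right-handed (so a half turn about y gives the same grasp; the last joint's range is limited). The gripper opens to 85 mm and grips with 20 to 120 N. Pads are 22 mm wide; open, the fingers measure 114 mm over their backs; the gripper's body (76 mm by 85 mm) begins 54 mm behind the grasp point. The pads swing forward as they close: fully open they stand 13 mm farther back than shut.
Start: joints at [1.531, 0.359, 0.012, 0, -1.224, -0.288], TCP at [0.217, 0.639, 0.231] pointing down, gripper open.
Joint ranges: [-3.07, 3.07], [-1.43, 2.12], [-1.02, 1.25], [-3.03, 1.67], [-3.05, -0], [-3.03, 3.03]. Speed limits (rad/s): [2.39, 2.39, 3.01, 3.14, 3.14, 3.14].

## Interface

Orientations are given as a unit quaternion [w, x, y, z].
In Python, from plant import * gives the robot as it stands. The module is installed in compiled form; this text tells all that it offers.
- The arm moves only by the tool play_rows, never from a script. Its argument "series" is a list that holds one entry, the list of rows, each a list of 5 numbers: the shift along the world's x, y, z normalised to -1 to 1, where 1 is 200 mm, then the turn about the world's z normalised to -1 to 1, where 1 is 2 pi rad, then the gripper's target within -1 to 1 (shut at 1, half-way at 0, fully open at -1). In form: [[[tx, ty, tz, roll, jaw], ...]]. A call has 1 to 12 rows; each row is the pose to reach, as a shift and turn from the pose commanded when the call began, turning the shorter way round; what a row does not reach only later rows make up. A row lasts 1/10 s, in which the tool goes at most 50 mm and 8.59 degrees, less where a joint would pass 70% of its speed; a pose out of reach is approached as far as the arm can. A call with a number of a shift or a turn outside -1 to 1 is refused whole. A call with a gripper value outside its range is refused whole. The fingers move at their own pace and stop on an object; "newtons" is the grip in N (left out, the last holds). Time passes only in rows, so rows that repeat a pose let the fingers close. It gives the time, the measured TCP pose, the force and the opening at its end, in the units of the state.
- sense(): the state, without advancing time (a new reading comes with each control period).
- grab_frame(name): name is "side" or "top" or "wrist"; returns (picture, depth): 420x560x3 uint8, red, green, blue; 420x560 float32, m along the optical axis (not along the pixel's ray), 0 where there is no reading.
- get_calibration(name): a dict with "fx", "fy", "cx", "cy" (pixels), "pose" (4x4, takes a point from camera to world coordinates). Camera axes: x right, y up, looking along -z (the intrinsics and any distortion apply to the point x, -y, -z); pixel columns grow to the right and rows downward; lengths in m; the calibration is good to about 2 mm. A picture is of the moment at which its call begins: read the wrist's pose just before it. get_calibration takes no time and is no camera call; for the wrist camera it gives the pose at the moment of the call.
- close_job(): hands the job in, once; it reports no verdict.
Trained networks look in the newest picture that a camera, given by its name, has taken for a name from the list of things; names that differ only in an ending like _2 or _b are one class to them, and where a whole thing is asked for, a point or a joint stands for the part that bears it (a point fixed in the world has none). Each returns a list of dicts, best first, with "conf" (0 to 1); they miss things now and then, are a little off and sometimes report something else, mostly with a low value. They report only what shows in the picture. A call takes as long as a camera call.
- boxes_of(camera, target): "at" ([x, y, z] in m, in world coordinates, good to about 4 mm: the middle of the surface that is visible of it).
- silhouettes(camera, target): "pixels" (420x560 bool, what is visible of it).
- mark_of(camera, target): "at" ([x, y, z] in m, in world coordinates, good to about 4 mm: a listed point, or the origin of a listed thing).
The state is a dict: "time_s": time; "qpos": joint angles; "qvel": joint speeds; "effort": joint torques, N m; "position": TCP position; "tcp_rot": TCP orientation; "wrist_force": force on the tool from outside, world axes, zero at the start; "ft_torque": the same for the moment, N m; "gripper_width": finger opening in m.
Only numpy, scipy, OpenCV 4.12 (cv2) and the standard library are available. Lean on these libraries where they do the work, as an engineer would, in place of code of your own. Each camera call takes 0.05 s, during which the arm holds its last target. There are 200 camera calls.

## Task

Put every warming iron that stands on the worktop into the steel warmer with the two already there, sliding those along to make room without lifting them out or toppling them, so that all the irons stand upright side by side on its floor. Then lift the guard of the switch box, push the toggle over to on (away from you) and lower the guard fully shut again, leaving the other things on the worktop alone.

Things in the scene. Friction and masses are not known exactly. Their poses are not given: they have to be found in the camera images.
- iron_a_mid (a point): warming iron: aluminium block 76 (its x) x 30 (its y) x 38 mm tall; centred on top a wooden handle 40 (x) x 18 (y) x 38 tall; 0.25 kg. Point: its centre, 38 mm above its underside, level with the block's top; z up. Both ends alike. In the warmer's crowded row only the handle's two ends (40 mm apart along x) leave room for fingers; starts standing on the open worktop; may be absent (None)
- iron_b_mid (a point): warming iron: aluminium block 76 (its x) x 30 (its y) x 38 mm tall; centred on top a wooden handle 40 (x) x 18 (y) x 38 tall; 0.25 kg. Point: its centre, 38 mm above its underside, level with the block's top; z up. Both ends alike. In the warmer's crowded row only the handle's two ends (40 mm apart along x) leave room for fingers; starts standing on the open worktop; may be absent (None)
- iron_c_mid (a point): warming iron: aluminium block 76 (its x) x 30 (its y) x 38 mm tall; centred on top a wooden handle 40 (x) x 18 (y) x 38 tall; 0.25 kg. Point: its centre, 38 mm above its underside, level with the block's top; z up. Both ends alike. In the warmer's crowded row only the handle's two ends (40 mm apart along x) leave room for fingers; starts standing on the open worktop; may be absent (None)
- iron_d_mid (a point): warming iron: aluminium block 76 (its x) x 30 (its y) x 38 mm tall; centred on top a wooden handle 40 (x) x 18 (y) x 38 tall; 0.25 kg. Point: its centre, 38 mm above its underside, level with the block's top; z up. Both ends alike. In the warmer's crowded row only the handle's two ends (40 mm apart along x) leave room for fingers; starts already in the warmer
- iron_e_mid (a point): warming iron: aluminium block 76 (its x) x 30 (its y) x 38 mm tall; centred on top a wooden handle 40 (x) x 18 (y) x 38 tall; 0.25 kg. Point: its centre, 38 mm above its underside, level with the block's top; z up. Both ends alike. In the warmer's crowded row only the handle's two ends (40 mm apart along x) leave room for fingers; starts already in the warmer
- well (a point): centre of the inner floor (10 mm up) of the warmer, a fixed open steel trough 88 x 174 mm, 40 tall; inside 82 (x) x 168 mm (y), walls 3 mm, 30 above the floor. Irons stand in a row along y, long side along x, either way round; block tops stand 8 mm above the rim. Five irons leave 18 mm spare, so those in it must be slid along. A seated iron's point is 38 mm above this one
- guard (a joint): hinge of the flat aluminium guard flap over the switch, rad: 0 shut (level), 1.9 fully open (just past upright, leaning away from the robot). Axis along the switch box's y at its far side; stiff: stays where it is left, about 0.6 N at the bar
- guard_hinge (a point): middle of the guard's hinge axis, 81 mm above the worktop; axes with the guard shut: x away from the robot, y along the hinge axis, z up; they turn with the guard about y
- guard_bar (a point): centre of the guard's black round pull bar, 10 mm thick, 34 long along y, 92 mm from the hinge axis (1.5 mm above it when shut) at the flap's robot side, on a 14 mm wide stem; overhangs the box front by 16 mm. Pinched at its two ends it turns between the fingers as the guard swings. Flap 70 long, 88 mm wide
- toggle (a joint): steel toggle under the guard, rad: 0 off (leans 0.45 towards the robot), 0.9 on (leans 0.45 away, towards the guard hinge); stays where it is left, moves with 1 to 3 N. Pivot on the switch box's deck, 40 mm above the worktop, 48 mm nearer the robot than the guard hinge, midway across
- toggle_tip (a point): ball end (13 mm) of the toggle's 9 mm stem, 29 mm from its pivot. The switch box is fixed, 84 x 88 mm, deck 40 mm high, with 4 mm cheeks up to 81 mm at left and right, 80 mm apart, open to the front
- handle_left (a point): robot-side end of the coffee machine's left portafilter handle, fixed: it sticks out towards the robot over the worktop, 49 mm wide, from 0.23 to 0.30 m above it, with free space below. Keep the gripper's body clear of it. The machine's steam wands and front begin 58 mm behind it (larger x)
- handle_right (a point): robot-side end of the coffee machine's right portafilter handle, fixed: it sticks out towards the robot over the worktop, 49 mm wide, from 0.23 to 0.30 m above it, with free space below. Keep the gripper's body clear of it. The machine's steam wands and front begin 58 mm behind it (larger x)
- glass_mid (a point): bystander: shot glass, 49 mm across, 62 tall; the point is its centre. Not part of the job, loose
- tamper_mid (a point): bystander: black-handled tamper, 58 mm across, 93 tall; the point is its centre. Not part of the job, loose
- cup_mid (a point): bystander: white cup, 93 x 120 x 59 mm with its handle; the point is its centre. Not part of the job, loose
- spice_mid (a point): bystander: spice jar, 46 mm across, 106 tall; the point is its centre. Not part of the job, loose
- timer_mid (a point): bystander: wind-up timer, 59 x 75 x 62 mm; the point is its centre. Not part of the job, loose
- brush_mid (a point): bystander: scrubbing brush, 30 x 85 x 55 mm; the point is its centre. Not part of the job, loose

How it is judged:
By the outcome, as a careful person would: the job done as asked, in the order asked, and still so for the second after the job is handed in, with the robot touching nothing.
Of iron_a, iron_b, iron_c only 2 to 3 are there at a start; the rules pass over those that are not, and their reading is None.
At some moment in a run one of iron_a, iron_b, iron_c may be knocked a few centimetres aside while the robot is not near it.
It also fails if it takes over 210 s, if anything falls off the work surface, if the arm or the gripper's body presses on something with over 40 N, if the wrist force passes 120 N, or if a joint passes its speed limit or range.

## Working session

There is one attempt and no reset: what is moved stays moved. The work goes in short steps, Python scripts to look and compute and a tool call to move; the robot and the scene stay as the last step left them, time stands still between calls to the robot, and variables do not carry over. Pictures are saved under pics/ and viewed, about 12 in all and at most 16, crops included, and the job is handed in when it is done.

Besides the shell and the picture viewer there is one more tool, called after ">>>" by a JSON object that holds its "name" and its "arguments", one argument or row to a line. play_rows: Moves the arm, as the interface text tells. Scaled input: -1 to 1 covers 200 mm each way for a shift and 2 pi rad each way for a turn. Its arguments: {"type":"object","properties":{"series":{"type":"array","items":{"type":"array","items":{"type":"array","items":{"type":"number","minimum":-1,"maximum":1}}}},"newtons":{"type":"number"}},"required":["series"]}

```bash
mkdir -p pics
cat > h.py <<'E'
from plant import *
import numpy as np, cv2
def snap(cam,fn=None):
    c=get_calibration(cam); p,d=grab_frame(cam)
    if fn: cv2.imwrite('pics/'+fn,p[:,:,::-1])
    return c,p,d
def cloud(c,d):
    v,u=np.mgrid[:420,:560]
    P=np.stack([(u-c['cx'])/c['fx']*d,-(v-c['cy'])/c['fy']*d,-d],-1)
    T=np.array(c['pose']); return P@T[:3,:3].T+T[:3,3]
def pix(c,p):
    T=np.linalg.inv(np.array(c['pose'])); q=T[:3,:3]@np.array(p)+T[:3,3]
    return round(c['cx']+c['fx']*q[0]/-q[2]),round(c['cy']-c['fy']*q[1]/-q[2])
def marks(cam,names,f=mark_of):
    for n in names:
        print(cam,n,[(np.round(r['at'],3).tolist(),round(r['conf'],2)) for r in f(cam,n)][:6])
E
python3 - <<'E'
from h import *
s=sense(); print({k:np.round(v,3).tolist() for k,v in s.items()})
a=snap('top','t0.png');b=snap('side','s0.png')
cv2.imwrite('pics/ts0.png',cv2.resize(np.hstack([a[1],b[1]])[:,:,::-1],None,fx=.7,fy=.7))
for n in ('top','side'):
    marks(n,['iron_a_mid','well','guard_hinge','guard_bar','toggle_tip'])
marks('top',['handle_left','handle_right','glass_mid','tamper_mid','cup_mid','spice_mid','timer_mid','brush_mid'])
E
```

```text
{'time_s': 0.0, 'qpos': [1.531, 0.359, 0.011, -0.0, -1.224, -0.288], 'qvel': [0.001, -0.001, 0.001, -0.002, -0.0, -0.0], 'effort': [0.001, -58.331, 29.344, 6.937, -0.006, 0.0], 'position': [0.217, 0.639, 0.23], 'tcp_rot': [0.115, -0.115, -0.697, 0.698], 'wrist_force': [0.034, -0.689, -0.778], 'ft_torque': [-0.008, 0.017, -0.036], 'gripper_width': 0.085}
top iron_a_mid [([0.441, -0.16, 0.039], 0.75), ([0.524, 0.08, 0.032], 0.63)]
top well [([0.45, 0.302, 0.008], 0.79)]
top guard_hinge [([0.491, -0.345, 0.08], 0.94), ([0.452, 0.342, 0.048], 0.69)]
top guard_bar [([0.401, -0.346, 0.083], 0.75)]
top toggle_tip []
side iron_a_mid [([0.439, -0.162, 0.038], 0.66)]
side well [([0.452, 0.304, 0.011], 0.79), ([0.566, 0.348, 0.05], 0.4)]
side guard_hinge [([0.49, -0.344, 0.08], 0.87)]
side guard_bar [([0.509, 0.103, 0.266], 0.51), ([0.396, -0.345, 0.081], 0.5)]
side toggle_tip []
top handle_left []
top handle_right []
top glass_mid [([0.524, 0.08, 0.033], 0.63)]
top tamper_mid [([0.552, -0.125, 0.051], 0.6), ([0.451, 0.303, 0.008], 0.23)]
top cup_mid [([0.542, -0.217, 0.03], 0.97)]
top spice_mid [([0.569, 0.346, 0.055], 0.5)]
top timer_mid [([0.546, -0.5, 0.03], 0.86)]
top brush_mid [([0.552, 0.148, 0.026], 0.49), ([0.539, -0.219, 0.03], 0.21)]
```

View pics/t0.png

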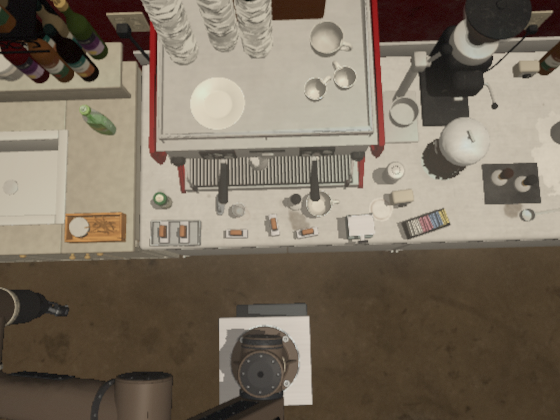

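View pics/s0.png

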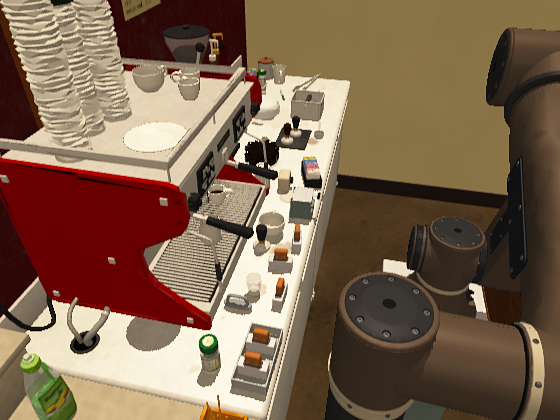

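Top view shows the warmer at about (175,233) with two irons at its left end and centre-right, three irons on the worktop at (236,234), (274,225) and (307,233), and the switch box at (360,228). The side view agrees.

```bash
cat >> h.py <<'E'
def handles(c,p,d,zlo=.055,zhi=.1,minpx=12):
    P=cloud(c,d); hsv=cv2.cvtColor(p,cv2.COLOR_RGB2HSV)
    m=((hsv[...,0]<18)|(hsv[...,0]>172))&(hsv[...,1]>95)&(hsv[...,2]>60)&(P[...,2]>zlo)&(P[...,2]<zhi)&(P[...,0]<.56)&(P[...,0]>.35)&(d>0)&(abs(P[...,1])<.45)
    n,l,st,_=cv2.connectedComponentsWithStats(m.astype(np.uint8))
    out=[]
    for i in range(1,n):
        if st[i,4]<minpx: continue
        Q=P[l==i]; zt=np.percentile(Q[:,2],90)
        top=Q[Q[:,2]>zt-.006]
        (cx,cy),(w,h),a=cv2.minAreaRect((top[:,:2]*1000).astype(np.float32))
        ang=a if w>h else a+90
        ang=(ang+90)%180-90
        out.append((round(cx),round(cy),round(zt*1000),round(max(w,h)),round(min(w,h)),round(ang),st[i,4]))
    return out  # mm: x,y,ztop,long,short,angle of long axis from x
E
python3 - <<'E'
from h import *
for n in('top','side'):
    for h in handles(*snap(n)): print(n,h)
from scipy.spatial.transform import Rotation as R
q=sense()['tcp_rot'];r=R.from_quat(np.roll(q,-1)).as_matrix();print(r.round(2))
c=get_calibration('wrist');print(c['fx'],np.round(c['pose'],3))
print(np.array(get_calibration('top')['pose']).round(2))
P=cloud(*[snap('top')[i] for i in (0,2)])
for y0 in (.0,.06,.09,.12,-.2,-.17,-.14):  # portafilter handles
    m=(abs(P[...,1]-y0)<.015)&(P[...,2]>.2)&(P[...,2]<.31)&(P[...,0]>.4)
    if m.sum(): print(y0,P[m][:,0].min().round(3),m.sum())
E
```

```text
top (471, -44, 81, 35, 13, 7, np.int32(48))
top (454, 344, 88, 36, 15, 4, np.int32(71))
top (452, 271, 90, 35, 14, -2, np.int32(62))
top (440, -159, 79, 36, 15, -81, np.int32(50))
top (444, 89, 81, 35, 14, 84, np.int32(53))
side (440, -161, 77, 39, 13, -79, np.int32(60))
side (470, -41, 76, 35, 19, 8, np.int32(97))
side (442, 91, 77, 40, 17, 89, np.int32(93))
side (451, 275, 85, 39, 20, 0, np.int32(187))
side (454, 345, 86, 39, 19, -1, np.int32(201))
[[-0.95 -0.   -0.32]
 [ 0.32 -0.   -0.95]
 [ 0.   -1.    0.  ]]
289.47842611228805 [[-0.323  0.913  0.249  0.28 ]
 [-0.947 -0.311 -0.084  0.617]
 [ 0.001 -0.263  0.965  0.375]
 [ 0.     0.     0.     1.   ]]
[[-0.03  0.99 -0.15  0.25]
 [-1.   -0.03 -0.02 -0.09]
 [-0.02  0.15  0.99  1.84]
 [ 0.    0.    0.    1.  ]]
0.0 0.641 1
0.09 0.513 191
0.12 0.512 195
-0.2 0.514 59
-0.17 0.513 286
```

>>> {"name": "play_rows", "arguments": {
  "series": [
    [[0.6,-0.7,0,-0.1,-1],[1,-1,0,-0.198,-1],[1,-1,0,-0.198,-1],[1,-1,0,-0.198,-1],[1,-1,0,-0.198,-1],[1,-1,0,-0.198,-1],[1,-1,0,-0.198,-1],[1,-1,0,-0.198,-1],[1,-1,0,-0.198,-1],[1,-1,0,-0.198,-1],[1,-1,0,-0.198,-1]]
  ],
  "newtons": 40
}}

```text
time_s: 2.3
position: [0.4173, 0.4391, 0.2314]
tcp_rot: [-0.5, 0.5, 0.5, -0.5]
wrist_force: [1.0, -0.1, 0.2]
gripper_width: 0.0856
```

Run:
```python
from h import *
s=sense();print(s['position'].round(4) if hasattr(s['position'],'round') else s['position'],np.round(s['qpos'],2),np.round(s['tcp_rot'],3))
w=snap('wrist','w1.png');print(handles(*w,minpx=60)); marks('wrist',['iron_a_mid','well'])
print(handles(*snap('side')))
# warmer inner walls
P=cloud(w[0],w[2]); m=(abs(P[...,2]-.04)<.004)&(abs(P[...,0]-.45)<.07)&(abs(P[...,1]-.3)<.11)
Q=P[m];print(len(Q),np.percentile(Q,[1,99],axis=0).round(3))
```

```text
[0.4173 0.4391 0.2314] [ 1.13  0.25 -0.15  0.   -1.18 -1.13] [-0.5  0.5  0.5 -0.5]
[(452, 272, 87, 39, 17, 0, np.int32(1347)), (454, 342, 88, 39, 16, 0, np.int32(845))]
wrist iron_a_mid []
wrist well [([0.455, 0.303, 0.012], 0.89)]
[(439, 89, 76, 40, 12, -78, np.int32(63)), (457, 282, 64, 28, 4, -4, np.int32(28)), (454, 345, 86, 39, 17, -2, np.int32(203))]
1661 [[0.406 0.247 0.036]
 [0.496 0.392 0.044]]
```

View pics/w1.png

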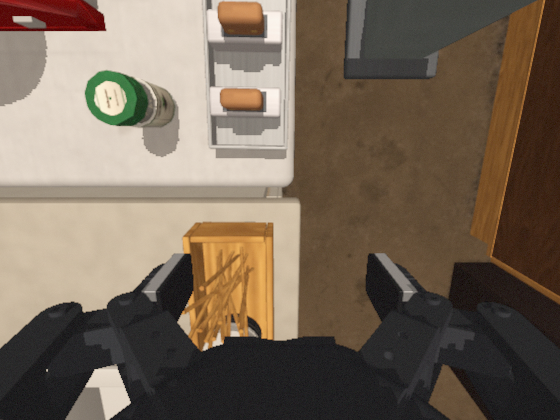

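>>> {"name": "play_rows", "arguments": {
  "series": [
    [[0.18,-0.48,-0.4,0,-1],[0.18,-0.48,-0.4,0,-1],[0.18,-0.48,-0.4,0,-1],[0.18,-0.48,-0.6,0,-1],[0.18,-0.48,-0.75,0,-1],[0.18,-0.48,-0.88,0,-1],[0.18,-0.48,-0.88,0,-1],[0.18,-0.48,-0.88,0,0.6],[0.18,-0.48,-0.88,0,0.6],[0.18,-0.48,-0.88,0,0.6],[0.18,-0.48,-0.88,0,0.6],[0.18,-0.48,-0.88,0,0.6]]
  ],
  "newtons": 25
}}

```text
time_s: 3.7
position: [0.454, 0.344, 0.057]
tcp_rot: [-0.5, 0.5, 0.501, -0.499]
wrist_force: [-0.2, 0.0, 5.8]
gripper_width: 0.0395
```

>>> {"name": "play_rows", "arguments": {
  "series": [
    [[0,0.03,0,0,0.6],[0,0.06,0,0,0.6],[0,0.09,0,0,0.6],[0,0.11,0,0,0.6],[0,0.125,0,0,0.6],[0,0.13,0,0,0.6],[0,0.135,0,0,0.6],[0,0.135,0,0,0.6]]
  ]
}}

```text
time_s: 4.5
position: [0.4536, 0.3691, 0.0562]
tcp_rot: [-0.5, 0.501, 0.5, -0.5]
wrist_force: [1.7, -4.9, 5.5]
gripper_width: 0.0396
```

>>> {"name": "play_rows", "arguments": {
  "series": [
    [[0,0.01,0,0,0.6],[0,0.02,0,0,0.6],[0,0.03,0,0,0.6],[0,0.03,0,0,0.6]]
  ]
}}

```text
time_s: 4.9
position: [0.4532, 0.375, 0.0559]
tcp_rot: [-0.5, 0.501, 0.499, -0.5]
wrist_force: [-0.4, -4.2, 5.9]
gripper_width: 0.0394
```

>>> {"name": "play_rows", "arguments": {
  "series": [
    [[0,0.015,0,0,0.6],[0,0.015,0,0,0.6]]
  ]
}}

```text
time_s: 5.1
position: [0.4532, 0.3783, 0.0558]
tcp_rot: [-0.5, 0.5, 0.499, -0.5]
wrist_force: [-0.5, -5.2, 6.8]
gripper_width: 0.0396
```

>>> {"name": "play_rows", "arguments": {
  "series": [
    [[0,0,0,0,-0.6],[0,0,0,0,-0.6],[0,0,0.25,0,-0.6],[0,0,0.5,0,-0.6],[0,0,0.75,0,-0.6],[0,0,0.85,0,-0.6],[0,0,0.85,0,-0.6],[0,0,0.85,0,-0.6]]
  ]
}}

```text
time_s: 5.9
position: [0.4531, 0.3793, 0.2254]
tcp_rot: [0.501, -0.5, -0.5, 0.499]
wrist_force: [-0.3, 0.2, -1.1]
gripper_width: 0.0685
```

Run:
```python
from h import *
w=snap('wrist','w2.png');print(handles(*w,minpx=60)); marks('wrist',['iron_a_mid','well'])
P=cloud(w[0],w[2]); m=(abs(P[...,2]-.04)<.004)&(abs(P[...,0]-.45)<.07)&(abs(P[...,1]-.3)<.12)
Q=P[m];print(len(Q),np.percentile(Q,[1,99],axis=0).round(3))
print(sense()['position'])
```

```text
[(452, 271, 87, 39, 17, 0, np.int32(935)), (453, 350, 87, 39, 17, 0, np.int32(744))]
wrist iron_a_mid []
wrist well [([0.45, 0.307, 0.012], 0.77)]
2078 [[0.406 0.217 0.037]
 [0.496 0.392 0.044]]
[0.45282246 0.37861015 0.22377751]
```

View pics/w2.png

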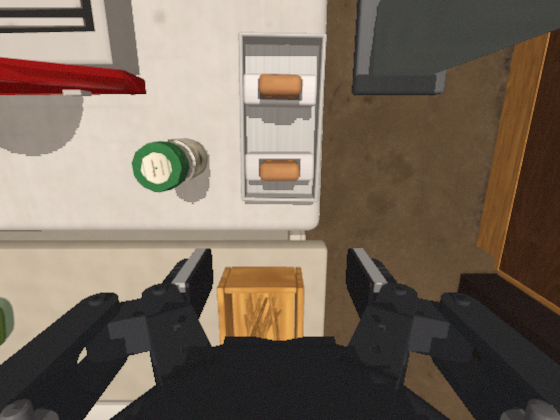

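D moved only partway and the grip slipped, with the fingertips apparently resting on the block top. I'll push from the gap with the fingers shut, low on the block.

>>> {"name": "play_rows", "arguments": {
  "series": [
    [[0,-0.34,0,0,1],[0,-0.34,-0.1,0,1],[0,-0.34,-0.3,0,1],[0,-0.34,-0.5,0,1],[0,-0.34,-0.65,0,1],[0,-0.34,-0.75,0,1],[0,-0.34,-0.85,0,1],[0,-0.34,-0.9,0,1],[0,-0.34,-0.93,0,1],[0,-0.34,-0.93,0,1]]
  ]
}}

```text
time_s: 7.05
position: [0.4531, 0.3107, 0.0386]
tcp_rot: [-0.5, 0.5, 0.499, -0.5]
wrist_force: [0.4, -0.8, 0.4]
gripper_width: -0.0
```

>>> {"name": "play_rows", "arguments": {
  "series": [
    [[0,0.04,0,0,1],[0,0.08,0,0,1],[0,0.1,0,0,1],[0,0.115,0,0,1],[0,0.13,0,0,1],[0,0.145,0,0,1],[0,0.155,0,0,1],[0,0.165,0,0,1],[0,0.165,0,0,1]]
  ]
}}

```text
time_s: 7.95
position: [0.454, 0.344, 0.0417]
tcp_rot: [-0.5, 0.5, 0.5, -0.499]
wrist_force: [-2.1, -7.2, 20.5]
gripper_width: 0.0003
```

Run:
```python
from h import *
s=snap('side'); w=snap('wrist')
print(handles(*s),handles(*w,minpx=60))
a=cv2.resize(s[1][310:420,190:310],(480,440),interpolation=2)
cv2.imwrite('pics/s3.png',np.hstack([a,cv2.resize(w[1],(320,440))])[:,:,::-1])
```

```text
[(440, -157, 76, 41, 13, -79, np.int32(58)), (452, 393, 84, 37, 16, 5, np.int32(147))] [(452, 271, 88, 39, 18, -1, np.int32(6099)), (454, 361, 67, 27, 5, 89, np.int32(196))]
```

View pics/s3.png

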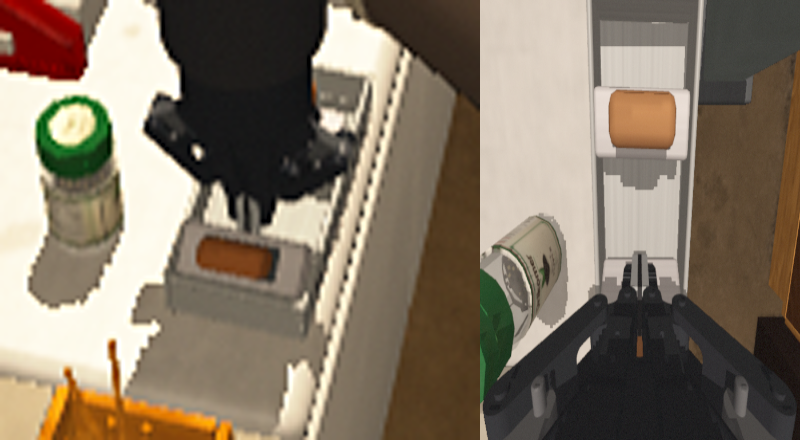

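The side view shows D leaning over the end wall (handle y is about 0.393), so I'm backing off before it topples.

>>> {"name": "play_rows", "arguments": {
  "series": [
    [[0,-0.02,0,0,1],[0,-0.04,0,0,1],[0,-0.06,0,0,1],[0,-0.08,0,0,1],[0,-0.1,0,0,1],[0,-0.12,0,0,1],[0,-0.14,0,0,1],[0,-0.14,0.3,0,1],[0,-0.14,0.6,0,1],[0,-0.14,0.9,0,1],[0,-0.14,0.9,0,1]]
  ]
}}

```text
time_s: 9.15
position: [0.4543, 0.3167, 0.2238]
tcp_rot: [-0.5, 0.5, 0.502, -0.498]
wrist_force: [0.9, -0.0, 0.3]
gripper_width: 0.0004
```

Run:
```python
from h import *
s=snap('side'); w=snap('wrist')
print(handles(*s),handles(*w,minpx=60))
P=cloud(w[0],w[2])
for x in(.42,.452,.485):
  m=(abs(P[...,0]-x)<.003)&(P[...,1]>.31)&(P[...,1]<.41); Q=P[m]; 
  for y in np.arange(.32,.41,.006):
    k=abs(Q[:,1]-y)<.003
    if k.any(): print(x,round(y,3),np.median(Q[k,2]).round(3),end=' | ')
  print()
a=cv2.resize(s[1][310:420,190:310],(400,400),interpolation=2)
cv2.imwrite('pics/s4.png',np.hstack([a,cv2.resize(w[1][:300,130:430],(400,400))])[:,:,::-1])
```

```text
[(440, -142, 68, 7, 2, -6, np.int32(16)), (470, -41, 77, 34, 21, 12, np.int32(95)), (438, 89, 76, 36, 12, -73, np.int32(40)), (451, 274, 86, 39, 18, 2, np.int32(190)), (452, 354, 85, 39, 18, -2, np.int32(209))] [(452, 271, 87, 38, 18, -2, np.int32(738)), (453, 350, 87, 38, 16, 0, np.int32(808))]
0.42 0.32 0.301 | 0.42 0.326 0.287 | 0.42 0.332 0.011 | 0.42 0.338 0.04 | 0.42 0.344 0.049 | 0.42 0.35 0.049 | 0.42 0.356 0.049 | 0.42 0.362 0.049 | 0.42 0.38 0.011 | 0.42 0.386 0.023 | 0.42 0.392 0.042 | 
0.452 0.32 0.275 | 0.452 0.326 0.275 | 0.452 0.332 0.011 | 0.452 0.338 0.042 | 0.452 0.344 0.076 | 0.452 0.35 0.087 | 0.452 0.356 0.086 | 0.452 0.386 0.018 | 
0.485 0.32 0.285 | 0.485 0.326 0.287 | 0.485 0.332 0.011 | 0.485 0.338 0.04 | 0.485 0.344 0.049 | 0.485 0.35 0.049 | 0.485 0.356 0.049 | 0.485 0.362 0.049 | 0.485 0.38 0.011 | 0.485 0.386 0.025 | 0.485 0.392 0.042 |
```

View pics/s4.png

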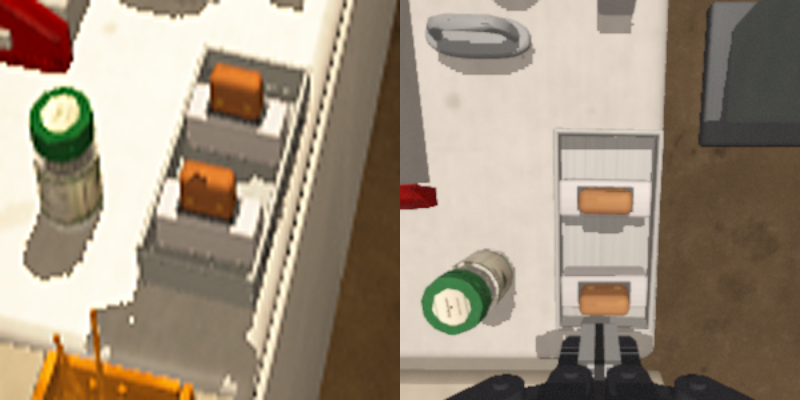

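D settled back upright at y≈0.351. The push was too high and tipped it, so I'll push near the floor instead.

>>> {"name": "play_rows", "arguments": {
  "series": [
    [[-0.005,-0.03,-0.2,0,1],[-0.005,-0.03,-0.4,0,1],[-0.005,-0.03,-0.6,0,1],[-0.005,-0.03,-0.75,0,1],[-0.005,-0.03,-0.85,0,1],[-0.005,-0.03,-0.9,0,1],[-0.005,-0.03,-0.95,0,1],[-0.005,-0.03,-0.97,0,1],[-0.005,-0.03,-0.97,0,1]]
  ]
}}

```text
time_s: 10.15
position: [0.4524, 0.3101, 0.0253]
tcp_rot: [-0.5, 0.5, 0.5, -0.5]
wrist_force: [-1.1, -0.0, 0.9]
gripper_width: 0.0001
```

>>> {"name": "play_rows", "arguments": {
  "series": [
    [[0,0,-0.02,0,1],[0,0,-0.035,0,1],[0,0,-0.035,0,1]]
  ]
}}

```text
time_s: 10.45
position: [0.4523, 0.31, 0.0183]
tcp_rot: [0.5, -0.5, -0.5, 0.5]
wrist_force: [-0.5, -0.6, 0.5]
gripper_width: 0.0002
```

>>> {"name": "play_rows", "arguments": {
  "series": [
    [[0,0.04,0,0,1],[0,0.06,0,0,1],[0,0.08,0,0,1],[0,0.1,0,0,1],[0,0.12,0,0,1],[0,0.14,0,0,1],[0,0.155,0,0,1],[0,0.165,0,0,1],[0,0.17,0,0,1],[0,0.17,0,0,1]]
  ]
}}

```text
time_s: 11.45
position: [0.4523, 0.3443, 0.0182]
tcp_rot: [0.5, -0.5, -0.5, 0.5]
wrist_force: [-0.4, -2.1, -0.4]
gripper_width: 0.0
```

>>> {"name": "play_rows", "arguments": {
  "series": [
    [[0,0.01,0,0,1],[0,0.015,0,0,1],[0,0.02,0,0,1],[0,0.02,0,0,1]]
  ]
}}

```text
time_s: 11.85
position: [0.4523, 0.3482, 0.0182]
tcp_rot: [0.5, -0.5, -0.5, 0.5]
wrist_force: [-0.7, -1.6, -0.8]
gripper_width: 0.0
```

>>> {"name": "play_rows", "arguments": {
  "series": [
    [[0,0.01,0,0,1],[0,0.01,0,0,1]]
  ]
}}

```text
time_s: 12.05
position: [0.4519, 0.3487, 0.0182]
tcp_rot: [-0.5, 0.501, 0.499, -0.5]
wrist_force: [-0.2, -6.9, 3.7]
gripper_width: -0.0002
```

>>> {"name": "play_rows", "arguments": {
  "series": [
    [[0,-0.15,0,0,1],[0,-0.17,0.25,0,1],[0,-0.17,0.5,0,1],[0,-0.35,0.5,0,1],[0,-0.545,0.5,0,1],[0,-0.545,0.5,0,1],[0,-0.545,0.25,0,1],[0,-0.545,0.1,0,1],[0,-0.545,0,0,1],[0,-0.545,0,0,1]]
  ]
}}

```text
time_s: 13.05
position: [0.4514, 0.2403, 0.016]
tcp_rot: [0.5, -0.5, -0.498, 0.501]
wrist_force: [-1.1, -0.8, 0.0]
gripper_width: -0.0001
```

>>> {"name": "play_rows", "arguments": {
  "series": [
    [[0,0.06,0,0,1],[0,0.12,0,0,1],[0,0.16,0,0,1],[0,0.2,0,0,1],[0,0.24,0,0,1],[0,0.28,0,0,1],[0,0.32,0,0,1],[0,0.35,0,0,1],[0,0.37,0,0,1],[0,0.38,0,0,1],[0,0.385,0,0,1],[0,0.385,0,0,1]]
  ]
}}

```text
time_s: 14.25
position: [0.4523, 0.3179, 0.0182]
tcp_rot: [-0.5, 0.5, 0.5, -0.5]
wrist_force: [-0.9, -1.1, -0.4]
gripper_width: -0.0001
```

>>> {"name": "play_rows", "arguments": {
  "series": [
    [[0,0.007,0,0,1],[0,0.01,0,0,1],[0,0.01,0,0,1],[0,-0.1,0,0,1],[0,-0.1,0.25,0,1],[0,-0.1,0.5,0,1],[0,0.1,0.75,0,1],[0,0.3,0.95,0,1],[0,0.3,1,0,1],[0,0.3,1,0,1],[0,0.3,1,0,1]]
  ]
}}

```text
time_s: 15.35
position: [0.4522, 0.3777, 0.2185]
tcp_rot: [0.501, -0.5, -0.5, 0.499]
wrist_force: [-0.9, -0.6, -0.3]
gripper_width: -0.0001
```

Run:
```python
from h import *
for n in ('side','top'):print(n,handles(*snap(n)))
w=snap('wrist');print(handles(*w,minpx=60),sense()['position'])
P=cloud(w[0],w[2]);m=(abs(P[...,0]-.42)<.004)&(abs(P[...,2]-.0485)<.004)&(P[...,1]>.2)&(P[...,1]<.41);print(np.percentile(P[m][:,1],[1,50,99]))
```

```text
side [(482, -36, 73, 21, 10, -35, np.int32(36)), (443, 90, 76, 37, 18, -90, np.int32(91)), (453, 361, 86, 49, 39, 89, np.int32(407))]
top [(471, -43, 80, 30, 14, 8, np.int32(46)), (453, 375, 89, 37, 15, -1, np.int32(68)), (454, 344, 89, 35, 15, 1, np.int32(63)), (440, -159, 78, 34, 15, -82, np.int32(49)), (445, 88, 78, 32, 14, 88, np.int32(52))]
[(453, 343, 87, 38, 18, 0, np.int32(807)), (452, 373, 87, 38, 18, -1, np.int32(847))] [0.45197693 0.37667811 0.21711912]
[0.32843185 0.35595372 0.38730913]
```

>>> {"name": "play_rows", "arguments": {
  "series": [
    [[-0.25,-0.25,0,-0.02,-1],[-0.25,-0.5,0,-0.04,-1],[-0.25,-0.75,0,-0.07,-1],[-0.25,-1,-0.1,-0.1,-1],[-0.25,-1,-0.2,-0.12,-1],[-0.25,-1,-0.2,-0.15,-1],[-0.25,-1,-0.2,-0.17,-1],[-0.25,-1,-0.2,-0.2,-1],[-0.25,-1,-0.2,-0.22,-1],[-0.25,-1,-0.2,-0.25,-1],[-0.25,-1,-0.2,-0.25,-1],[-0.25,-1,-0.2,-0.25,-1]]
  ]
}}

```text
time_s: 16.7
position: [0.4019, 0.1771, 0.1775]
tcp_rot: [-0.707, 0.707, -0.002, 0.001]
wrist_force: [-0.6, 0.1, 1.2]
gripper_width: 0.0856
```

>>> {"name": "play_rows", "arguments": {
  "series": [
    [[0.1,-0.25,0,0,-1],[0.17,-0.44,0,0,-1],[0.17,-0.44,0,0,-1],[0.17,-0.44,0,0,-1]]
  ]
}}

```text
time_s: 17.1
position: [0.4362, 0.0886, 0.1778]
tcp_rot: [-0.707, 0.707, -0.001, 0.0]
wrist_force: [-0.3, 0.5, -0.8]
gripper_width: 0.0856
```

Run:
```python
from h import *
for n in ('side','top'):print(n,handles(*snap(n)))
w=snap('wrist','w5.png');s=sense();print(handles(*w,minpx=60),s['position'],s['tcp_rot'],s['qpos'].round(2))
```

```text
side [(439, -157, 76, 42, 13, -79, np.int32(58)), (456, -43, 75, 19, 6, -78, np.int32(23)), (443, 90, 76, 39, 15, 88, np.int32(91)), (452, 360, 86, 48, 39, 89, np.int32(403))]
top [(470, -44, 80, 31, 11, -1, np.int32(47)), (452, 374, 89, 34, 13, -3, np.int32(72)), (462, 344, 89, 16, 15, -1, np.int32(37)), (440, -158, 79, 36, 14, -82, np.int32(48))]
[(438, -151, 77, 20, 18, -82, np.int32(745)), (453, 335, 79, 39, 5, 3, np.int32(1087)), (443, 87, 77, 39, 18, 90, np.int32(978)), (469, -44, 77, 39, 18, 8, np.int32(1166))] [0.43610994 0.09042225 0.17816252] [-7.07085789e-01  7.07127634e-01  2.58953198e-04 -3.58787945e-04] [ 0.65  0.02 -0.55 -0.   -1.   -2.22]
```

>>> {"name": "play_rows", "arguments": {
  "series": [
    [[0.035,-0.005,-0.2,0,-1],[0.035,-0.005,-0.4,0,-1],[0.035,-0.005,-0.55,0,-1],[0.035,-0.005,-0.63,0,-1],[0.035,-0.005,-0.63,0,-1],[0.035,-0.005,-0.63,0,0.6],[0.035,-0.005,-0.63,0,0.6],[0.035,-0.005,-0.63,0,0.6],[0.035,-0.005,-0.63,0,0.6],[0.035,-0.005,-0.63,0,0.6]]
  ],
  "newtons": 50
}}

```text
time_s: 18.25
position: [0.4441, 0.0895, 0.0536]
tcp_rot: [0.708, -0.707, -0.001, -0.001]
wrist_force: [-0.5, 0.4, 5.2]
gripper_width: 0.0387
```

>>> {"name": "play_rows", "arguments": {
  "series": [
    [[0,0,0.2,0,0.6],[-0.05,0,0.4,0,0.6],[-0.2,0,0.45,0.02,0.6],[-0.2,0.2,0.45,0.04,0.6],[-0.2,0.4,0.45,0.07,0.6],[-0.2,0.6,0.45,0.1,0.6],[-0.2,0.7,0.45,0.13,0.6],[-0.2,0.7,0.45,0.16,0.6],[-0.15,0.7,0.45,0.19,0.6],[-0.1,0.7,0.45,0.22,0.6],[-0.05,0.7,0.45,0.25,0.6],[0,0.7,0.45,0.25,0.6]]
  ]
}}

```text
time_s: 19.45
position: [0.4434, 0.2289, 0.1426]
tcp_rot: [0.528, -0.528, -0.471, 0.47]
wrist_force: [-0.5, 0.9, -3.7]
gripper_width: 0.0392
```

>>> {"name": "play_rows", "arguments": {
  "series": [
    [[0.03,0.15,0,0,0.6],[0.04,0.3,0,0,0.6],[0.04,0.35,0,0,0.6],[0.04,0.37,0,0,0.6],[0.04,0.37,0,0,0.6],[0.04,0.37,0,0,0.6]]
  ]
}}

```text
time_s: 20.05
position: [0.4509, 0.3022, 0.1423]
tcp_rot: [0.529, -0.529, -0.469, 0.469]
wrist_force: [-1.0, 0.2, -2.1]
gripper_width: 0.0392
```

Run:
```python
from h import *
print('side',handles(*snap('side')))
w=snap('wrist','w6.png');s=sense();print(s['position'],s['tcp_rot'],s['wrist_force'],s['gripper_width'])
P=cloud(w[0],w[2])
for x in(.42,.43):
  m=(abs(P[...,0]-x)<.004)&(P[...,1]>.2)&(P[...,1]<.37); Q=P[m]
  for y in np.arange(.27,.35,.004):
    k=abs(Q[:,1]-y)<.002
    if k.any(): print(round(y,3),np.median(Q[k,2]).round(3),end=' | ')
  print()
```

```text
side [(476, -37, 75, 11, 6, -49, np.int32(23)), (452, 361, 86, 48, 40, -90, np.int32(410))]
[0.45116278 0.30221345 0.14244898] [ 0.52937054 -0.52931504 -0.46879981  0.46884875] [-0.35603342 -0.45887605 -2.35638523] 0.039169850669301134
0.27 0.011 | 0.274 0.011 | 0.278 0.011 | 0.282 0.011 | 0.286 0.214 | 0.29 0.126 | 0.294 0.236 | 0.298 0.162 | 0.302 0.128 | 0.306 0.127 | 0.31 0.012 | 
0.27 0.011 | 0.274 0.011 | 0.278 0.011 | 0.282 0.242 | 0.286 0.226 | 0.29 0.189 | 0.294 0.167 | 0.298 0.165 | 0.302 0.168 | 0.306 0.171 | 0.31 0.177 | 0.314 0.178 |
```

View pics/w6.png

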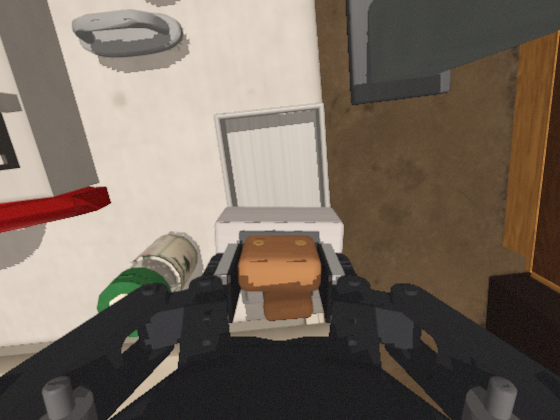

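>>> {"name": "play_rows", "arguments": {
  "series": [
    [[0,0,0,0.019,0.6],[0,0.03,0,0.019,0.6],[0,0.03,-0.1,0.019,0.6],[0,0.03,-0.18,0.019,0.6],[0,0.03,-0.18,0.019,0.6],[0,0.03,-0.18,0.019,0.6]]
  ]
}}

```text
time_s: 20.75
position: [0.4515, 0.3091, 0.1066]
tcp_rot: [-0.501, 0.501, 0.499, -0.499]
wrist_force: [0.7, -0.1, -1.8]
gripper_width: 0.0389
```

Run:
```python
from h import *
s=sense();print(s['position'],s['tcp_rot'],s['wrist_force'],s['gripper_width'])
w=snap('wrist');a=snap('side');
cv2.imwrite('pics/m7.png',np.hstack([cv2.resize(a[1][310:420,190:310],(400,400),interpolation=2),cv2.resize(w[1][100:400,130:430],(400,400))])[:,:,::-1])
```

```text
[0.45150459 0.30906744 0.10656028] [-0.50055981  0.50081524  0.49918945 -0.49943354] [ 0.69723932 -0.11086022 -1.80415539] 0.0388513958312808
```

View pics/m7.png

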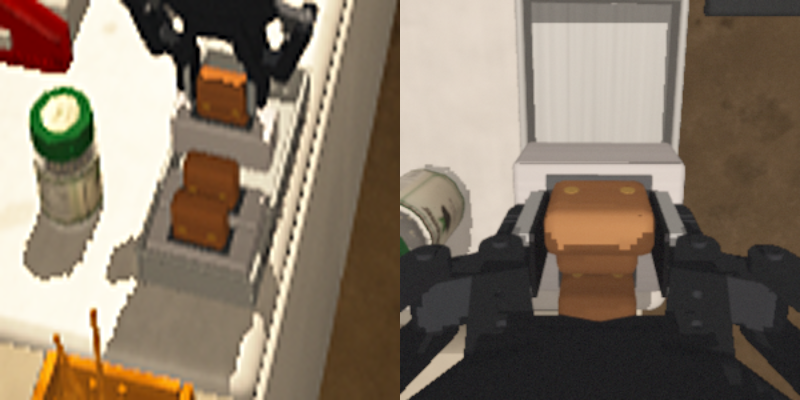

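Iron 1 hangs upright and square over the free part of the warmer. I'll lower it now.

>>> {"name": "play_rows", "arguments": {
  "series": [
    [[0,0,-0.06,0,0.6],[0,0,-0.12,0,0.6],[0,0,-0.17,0,0.6],[0,0,-0.205,0,0.6],[0,0,-0.215,0,0.6],[0,0,-0.215,0,0.6]]
  ]
}}

```text
time_s: 21.45
position: [0.4513, 0.3087, 0.0634]
tcp_rot: [-0.5, 0.5, 0.499, -0.5]
wrist_force: [-1.2, -1.4, 4.5]
gripper_width: 0.0391
```

>>> {"name": "play_rows", "arguments": {
  "series": [
    [[0,0,0,0,-0.6],[0,0,0,0,-0.6],[0,0,0.25,0,-1],[0,0,0.5,0,-1],[-0.1,-0.2,0.5,0,-1],[-0.2,-0.45,0.5,0,-1],[-0.2,-0.7,0.5,0,-1],[-0.2,-0.9,0.5,0,-1],[-0.2,-1,0.5,0,-1],[-0.2,-1,0.5,0,-1]]
  ]
}}

```text
time_s: 22.45
position: [0.411, 0.1069, 0.1636]
tcp_rot: [-0.501, 0.501, 0.499, -0.499]
wrist_force: [1.1, -0.2, 0.1]
gripper_width: 0.0855
```

>>> {"name": "play_rows", "arguments": {
  "series": [
    [[0,-0.2,0,0,-1],[0,-0.45,0,0.02,-1],[0.1,-0.65,0,0.022,-1],[0.15,-0.65,0,0.022,-1],[0.15,-0.65,0,0.022,-1],[0.15,-0.65,0,0.022,-1]]
  ]
}}

```text
time_s: 23.05
position: [0.4414, -0.0204, 0.163]
tcp_rot: [0.465, -0.465, -0.533, 0.533]
wrist_force: [-0.1, -0.6, 0.2]
gripper_width: 0.0851
```

Run:
```python
from h import *
for n in ('side','top'):print(n,handles(*snap(n)))
w=snap('wrist');s=sense();print(handles(*w,minpx=60),s['position'],s['tcp_rot'],s['qpos'].round(2))
```

```text
side [(440, -159, 76, 43, 13, -79, np.int32(61)), (470, -41, 76, 34, 17, 13, np.int32(100)), (452, 344, 86, 86, 39, 89, np.int32(596))]
top [(455, 376, 87, 35, 15, -2, np.int32(69)), (452, 344, 90, 32, 15, 0, np.int32(62)), (460, 310, 89, 20, 14, 2, np.int32(35)), (441, -157, 80, 30, 13, -72, np.int32(49))]
[(440, -160, 78, 35, 17, -81, np.int32(1455)), (470, -46, 77, 39, 18, 8, np.int32(1143))] [ 0.44106261 -0.01989054  0.16327296] [-0.46413356  0.46406064  0.53350699 -0.53347732] [ 0.4   0.03 -0.58 -0.   -0.97 -0.27]
```

>>> {"name": "play_rows", "arguments": {
  "series": [
    [[0.145,-0.12,0,0,-1],[0.145,-0.12,-0.15,0,-1],[0.145,-0.12,-0.35,0,-1],[0.145,-0.12,-0.5,0,-1],[0.145,-0.12,-0.55,0,-1],[0.145,-0.12,-0.55,0,-1],[0.145,-0.12,-0.55,0,0.6],[0.145,-0.12,-0.55,0,0.6],[0.145,-0.12,-0.55,0,0.6],[0.145,-0.12,-0.55,0,0.6],[0.145,-0.12,-0.55,0,0.6]]
  ]
}}

```text
time_s: 24.3
position: [0.471, -0.0448, 0.0547]
tcp_rot: [-0.464, 0.465, 0.534, -0.532]
wrist_force: [-2.5, 0.9, 7.4]
gripper_width: 0.0389
```

>>> {"name": "play_rows", "arguments": {
  "series": [
    [[0,0,0.2,0,0.6],[-0.1,0,0.4,0,0.6],[-0.25,0,0.45,0,0.6],[-0.25,0.2,0.45,0,0.6],[-0.25,0.4,0.45,-0.01,0.6],[-0.25,0.6,0.45,-0.022,0.6],[-0.25,0.8,0.45,-0.022,0.6],[-0.25,0.95,0.45,-0.022,0.6],[-0.2,1,0.45,-0.022,0.6],[-0.1,1,0.45,-0.022,0.6],[-0.1,1,0.45,-0.022,0.6]]
  ]
}}

```text
time_s: 25.4
position: [0.4521, 0.1556, 0.1435]
tcp_rot: [-0.5, 0.5, 0.5, -0.5]
wrist_force: [-0.5, 0.2, -2.7]
gripper_width: 0.0387
```

>>> {"name": "play_rows", "arguments": {
  "series": [
    [[0,0.2,0,0,0.6],[0,0.4,0,0,0.6],[0,0.55,0,0,0.6],[0,0.6,0,0,0.6],[0,0.6,-0.1,0,0.6],[0,0.6,-0.2,0,0.6],[0,0.6,-0.27,0,0.6],[0,0.6,-0.33,0,0.6],[0,0.6,-0.38,0,0.6],[0,0.6,-0.395,0,0.6],[0,0.6,-0.395,0,0.6]]
  ]
}}

```text
time_s: 26.5
position: [0.4503, 0.2746, 0.0649]
tcp_rot: [-0.5, 0.5, 0.5, -0.5]
wrist_force: [-3.5, -1.7, 3.7]
gripper_width: 0.0388
```

>>> {"name": "play_rows", "arguments": {
  "series": [
    [[0,0,0,0,-0.6],[0,0,0,0,-0.6],[0,0,0.25,0,-1],[0,0,0.5,0,-1],[-0.1,-0.2,0.5,0,-1],[-0.25,-0.45,0.5,0,-1],[-0.25,-0.7,0.5,-0.02,-1],[-0.25,-0.9,0.5,-0.04,-1],[-0.25,-1,0.5,-0.06,-1],[-0.25,-1,0.5,-0.08,-1]]
  ]
}}

```text
time_s: 27.5
position: [0.4, 0.0728, 0.1648]
tcp_rot: [0.61, -0.61, -0.358, 0.357]
wrist_force: [0.7, -0.7, 0.3]
gripper_width: 0.0854
```

>>> {"name": "play_rows", "arguments": {
  "series": [
    [[0,-0.2,0,-0.02,-1],[0,-0.4,0,-0.04,-1],[0,-0.6,0,-0.06,-1],[0,-0.8,0,-0.08,-1],[0,-1,0,-0.1,-1],[0,-1,0,-0.12,-1],[0,-1,0,-0.145,-1],[0,-1,0,-0.145,-1],[0,-1,0,-0.145,-1],[0,-1,0,-0.145,-1]]
  ]
}}

```text
time_s: 28.5
position: [0.4005, -0.1247, 0.1645]
tcp_rot: [-0.705, 0.705, 0.057, -0.056]
wrist_force: [0.4, -0.0, -0.5]
gripper_width: 0.0853
```

Run:
```python
from h import *
for n in ('side','top'):print(n,handles(*snap(n)))
w=snap('wrist');s=sense();print(handles(*w,minpx=60),s['position'],s['tcp_rot'],s['qpos'].round(2))
```

```text
side [(440, -159, 76, 40, 13, -79, np.int32(59)), (451, 326, 86, 118, 40, 88, np.int32(782))]
top [(455, 375, 89, 35, 15, -2, np.int32(70)), (454, 344, 89, 35, 15, -3, np.int32(63)), (453, 308, 87, 35, 17, 3, np.int32(69)), (451, 275, 89, 38, 14, 1, np.int32(66))]
[(439, -162, 77, 40, 17, -81, np.int32(1108))] [ 0.40046094 -0.12465335  0.16438438] [-0.70489154  0.70489492  0.05598184 -0.055831  ] [ 0.17 -0.02 -0.62  0.   -0.97 -1.59]
```

>>> {"name": "play_rows", "arguments": {
  "series": [
    [[0.2,-0.178,0,0,-1],[0.2,-0.178,-0.15,0,-1],[0.2,-0.178,-0.35,0,-1],[0.2,-0.178,-0.5,0,-1],[0.2,-0.178,-0.555,0,-1],[0.2,-0.178,-0.555,0,-1],[0.2,-0.178,-0.555,0,0.6],[0.2,-0.178,-0.555,0,0.6],[0.2,-0.178,-0.555,0,0.6],[0.2,-0.178,-0.555,0,0.6],[0.2,-0.178,-0.555,0,0.6]]
  ]
}}

```text
time_s: 29.75
position: [0.4414, -0.1606, 0.0548]
tcp_rot: [-0.705, 0.705, 0.056, -0.054]
wrist_force: [-1.0, -0.3, 6.7]
gripper_width: 0.0387
```

>>> {"name": "play_rows", "arguments": {
  "series": [
    [[0,0,0.2,0,0.6],[-0.1,0,0.4,0,0.6],[-0.2,0,0.45,0,0.6],[-0.2,0.2,0.45,0.02,0.6],[-0.2,0.4,0.45,0.04,0.6],[-0.2,0.6,0.45,0.06,0.6],[-0.2,0.8,0.45,0.08,0.6],[-0.2,1,0.45,0.1,0.6],[-0.2,1,0.45,0.11,0.6],[-0.2,1,0.45,0.11,0.6]]
  ]
}}

```text
time_s: 30.75
position: [0.3999, 0.0405, 0.1436]
tcp_rot: [0.644, -0.644, -0.292, 0.292]
wrist_force: [-0.0, -0.4, -4.3]
gripper_width: 0.0388
```

>>> {"name": "play_rows", "arguments": {
  "series": [
    [[0,0.2,0,0.02,0.6],[0,0.4,0,0.04,0.6],[0,0.6,0,0.06,0.6],[0.1,0.75,0,0.08,0.6],[0.2,0.8,0,0.1,0.6],[0.25,0.8,0,0.115,0.6],[0.25,0.8,0,0.115,0.6],[0.25,0.8,0,0.115,0.6]]
  ]
}}

```text
time_s: 31.55
position: [0.4499, 0.1982, 0.1429]
tcp_rot: [0.502, -0.502, -0.498, 0.499]
wrist_force: [-1.6, -0.4, -3.2]
gripper_width: 0.0388
```

>>> {"name": "play_rows", "arguments": {
  "series": [
    [[0,0.1,0,0.001,0.6],[0,0.205,0,0.001,0.6],[0,0.205,-0.1,0.001,0.6],[0,0.205,-0.18,0.001,0.6],[0,0.205,-0.18,0.001,0.6]]
  ]
}}

```text
time_s: 32.05
position: [0.4489, 0.2404, 0.1055]
tcp_rot: [0.499, -0.499, -0.5, 0.502]
wrist_force: [-0.7, 0.7, -2.6]
gripper_width: 0.0388
```

Run:
```python
from h import *
s=sense();print(s['position'],s['tcp_rot'],s['wrist_force'])
w=snap('wrist');a=snap('side');print(handles(*a),handles(*w,zhi=.15,minpx=60))
P=cloud(w[0],w[2])
for x in(.415,.487):
  m=(abs(P[...,0]-x)<.004); Q=P[m]
  for y in np.arange(.205,.29,.004):
    k=abs(Q[:,1]-y)<.002
    if k.any(): print(round(y,3),np.median(Q[k,2]).round(3),end=' | ')
  print()
cv2.imwrite('pics/m8.png',np.hstack([cv2.resize(a[1][310:420,190:310],(400,400),interpolation=2),cv2.resize(w[1][100:400,130:430],(400,400))])[:,:,::-1])
```

```text
[0.44891976 0.24036864 0.1055181 ] [ 0.49903179 -0.49885803 -0.49977036  0.50233209] [-0.65919514  0.70406522 -2.6011809 ]
[(449, 248, 99, 37, 6, 5, np.int32(28)), (451, 327, 86, 117, 40, 88, np.int32(784))] [(449, 237, 128, 39, 18, 0, np.int32(6980))]
0.205 0.001 | 0.209 0.001 | 0.213 0.001 | 0.217 0.021 | 0.221 0.071 | 0.225 0.09 | 0.229 0.2 | 0.233 0.152 | 0.237 0.162 | 0.241 0.162 | 0.245 0.162 | 
0.205 0.001 | 0.209 0.001 | 0.213 0.001 | 0.217 0.026 | 0.221 0.056 | 0.225 0.085 | 0.229 0.161 | 0.233 0.159 | 0.237 0.163 | 0.241 0.162 | 0.245 0.163 | 0.249 0.164 | 0.253 0.162 |
```

View pics/m8.png

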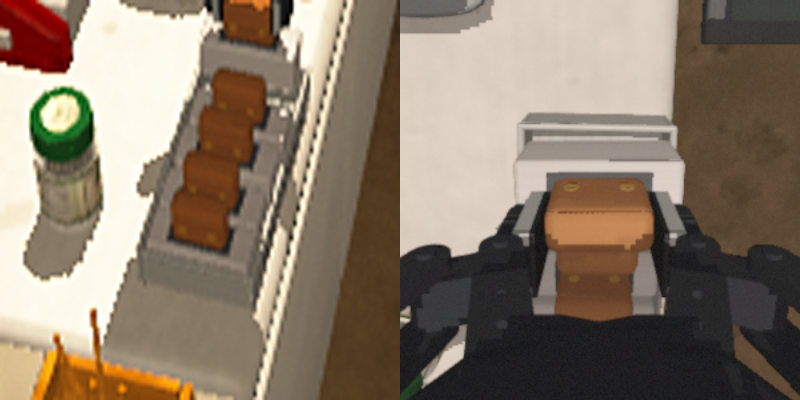

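Iron 3 is square over the last gap, with the near rim just visible in front of it. I'll lower it.

>>> {"name": "play_rows", "arguments": {
  "series": [
    [[0.008,0.006,-0.05,0,0.6],[0.008,0.006,-0.1,0,0.6],[0.008,0.006,-0.14,0,0.6],[0.008,0.006,-0.17,0,0.6],[0.008,0.006,-0.19,0,0.6],[0.008,0.006,-0.203,0,0.6],[0.008,0.006,-0.203,0,0.6]]
  ]
}}

```text
time_s: 32.85
position: [0.4517, 0.2414, 0.0662]
tcp_rot: [0.499, -0.499, -0.501, 0.502]
wrist_force: [-1.6, -0.4, -3.7]
gripper_width: 0.0386
```

>>> {"name": "play_rows", "arguments": {
  "series": [
    [[0,0,-0.005,0,0.6],[0,0,-0.008,0,0.6],[0,0,-0.008,0,0.6]]
  ]
}}

```text
time_s: 33.15
position: [0.4518, 0.2415, 0.0652]
tcp_rot: [0.499, -0.499, -0.501, 0.501]
wrist_force: [-2.2, -0.7, -1.7]
gripper_width: 0.039
```

>>> {"name": "play_rows", "arguments": {
  "series": [
    [[0,0,0,0,-0.6],[0,0,0,0,-0.6],[0,0,0.25,0,-0.6],[0,0.2,0.5,0,-1],[0,0.5,0.75,0,-1],[0,0.6,0.9,0,-1],[0,0.6,0.9,0,-1],[0,0.6,0.9,0,-1]]
  ]
}}

```text
time_s: 33.95
position: [0.4536, 0.3654, 0.2491]
tcp_rot: [-0.498, 0.498, 0.505, -0.499]
wrist_force: [-0.3, -1.5, -0.8]
gripper_width: 0.0858
```

Run:
```python
from h import *
for n in ('side','top'):print(n,handles(*snap(n)))
w=snap('wrist','w9.png');print(handles(*w,minpx=60))
P=cloud(w[0],w[2])
for x in(.42,.485):
  m=(abs(P[...,0]-x)<.003); Q=P[m]
  for y in np.arange(.212,.31,.004):
    k=abs(Q[:,1]-y)<.002
    if k.any(): print(round(y,3),np.median(Q[k,2]).round(3),end=' | ')
  print()
for n in('side','top'): marks(n,['guard_hinge','guard_bar','toggle_tip'])
```

```text
side [(451, 309, 86, 151, 41, 89, np.int32(954))]
top [(455, 240, 88, 35, 15, -1, np.int32(61)), (455, 374, 90, 34, 19, -12, np.int32(70)), (453, 344, 88, 32, 14, 0, np.int32(63)), (453, 309, 90, 35, 15, 1, np.int32(68)), (451, 275, 88, 39, 15, -1, np.int32(64))]
[(453, 239, 87, 39, 17, 0, np.int32(909)), (449, 274, 88, 38, 17, 0, np.int32(701)), (451, 307, 88, 38, 18, -2, np.int32(636)), (452, 343, 87, 38, 17, 0, np.int32(677)), (453, 373, 87, 38, 18, 0, np.int32(709))]
0.216 0.042 | 0.22 0.041 | 0.224 0.048 | 0.228 0.049 | 0.232 0.049 | 0.236 0.049 | 0.24 0.049 | 0.244 0.049 | 0.248 0.049 | 0.252 0.046 | 0.256 0.01 | 0.26 0.048 | 0.264 0.049 | 0.268 0.049 | 0.272 0.049 | 0.276 0.049 | 0.28 0.049 | 0.284 0.049 | 0.288 0.047 | 0.292 0.047 | 0.296 0.049 | 0.3 0.049 | 0.304 0.049 | 0.308 0.049 | 
0.216 0.041 | 0.22 0.041 | 0.224 0.048 | 0.228 0.049 | 0.232 0.049 | 0.236 0.049 | 0.24 0.049 | 0.244 0.049 | 0.248 0.049 | 0.252 0.047 | 0.256 0.011 | 0.26 0.049 | 0.264 0.049 | 0.268 0.049 | 0.272 0.049 | 0.276 0.049 | 0.28 0.048 | 0.284 0.049 | 0.288 0.011 | 0.292 0.047 | 0.296 0.049 | 0.3 0.049 | 0.304 0.049 | 0.308 0.049 | 
side guard_hinge []
side guard_bar [([0.455, 0.375, 0.049], 0.44)]
side toggle_tip [([0.454, 0.35, 0.051], 0.74)]
top guard_hinge [([0.49, -0.346, 0.08], 0.58)]
top guard_bar [([0.401, -0.348, 0.087], 0.89), ([0.511, -0.176, 0.268], 0.32)]
top toggle_tip []
```

View pics/w9.png

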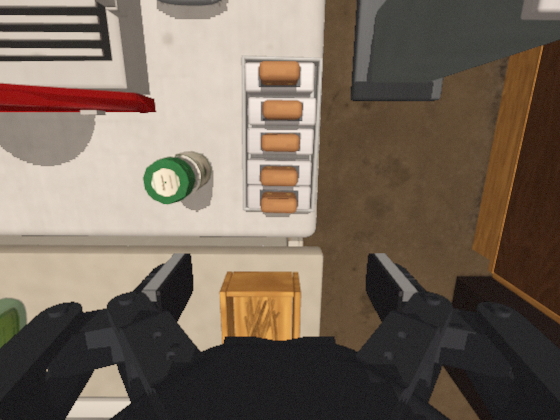

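All five irons stand upright, block tops flat at z≈0.049. I'll move on to the switch box.

>>> {"name": "play_rows", "arguments": {
  "series": [
    [[-0.1,-0.2,0,0,-1],[-0.15,-0.4,-0.1,-0.02,-1],[-0.15,-0.65,-0.2,-0.04,-1],[-0.15,-0.9,-0.3,-0.06,-1],[-0.15,-1,-0.3,-0.08,-1],[-0.15,-1,-0.3,-0.1,-1],[-0.15,-1,-0.3,-0.1,-1]]
  ]
}}

```text
time_s: 35.1
position: [0.4219, 0.1606, 0.1851]
tcp_rot: [-0.63, 0.63, 0.322, -0.321]
wrist_force: [-0.1, 0.6, 0.2]
gripper_width: 0.0853
```

>>> {"name": "play_rows", "arguments": {
  "series": [
    [[0,-0.25,0,-0.02,-1],[0,-0.5,0,-0.04,-1],[0,-0.75,0,-0.06,-1],[0,-1,0,-0.08,-1],[0,-1,0,-0.1,-1],[0,-1,0,-0.1,-1]]
  ]
}}

```text
time_s: 35.7
position: [0.4221, -0.0395, 0.1852]
tcp_rot: [0.698, -0.698, -0.112, 0.112]
wrist_force: [-0.5, 0.5, -0.1]
gripper_width: 0.0853
```

>>> {"name": "play_rows", "arguments": {
  "series": [
    [[0,-0.25,0,-0.02,-1],[0,-0.5,0,-0.04,-1],[0,-0.75,0,-0.05,-1],[0,-1,0,-0.05,-1],[0,-1,0,-0.05,-1],[0,-1,0,-0.05,-1]]
  ]
}}

```text
time_s: 36.3
position: [0.4222, -0.2385, 0.1847]
tcp_rot: [0.707, -0.707, -0.003, 0.003]
wrist_force: [-0.3, -0.2, -0.1]
gripper_width: 0.0853
```

Run:
```python
from h import *
s=sense();print(s['position'],s['tcp_rot'],s['qpos'].round(2))
a=snap('side');marks('side',['guard_hinge','guard_bar'])
w=snap('wrist','w10.png');marks('wrist',['guard_hinge','guard_bar'])
```

```text
[ 0.42223721 -0.23852433  0.18465693] [ 0.70717145 -0.70702873 -0.00276179  0.00335851] [-0.11  0.08 -0.46 -0.   -1.03 -1.45]
side guard_hinge [([0.486, -0.343, 0.079], 0.51)]
side guard_bar [([0.397, -0.342, 0.08], 0.61)]
wrist guard_hinge [([0.487, -0.343, 0.084], 0.74)]
wrist guard_bar [([0.397, -0.344, 0.078], 0.74)]
```

View pics/w10.png

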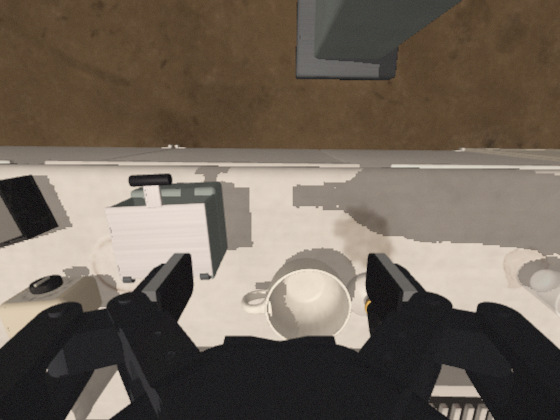

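Wrist view: the guard bar is at (150,180), parallel to the jaws, with the white flap below it and the cup handle well clear. I'll move above it and measure closely.

>>> {"name": "play_rows", "arguments": {
  "series": [
    [[-0.1,-0.25,0,0,-1],[-0.115,-0.45,0,0,-1],[-0.115,-0.535,0,0,-1],[-0.115,-0.535,0,0,-1],[-0.115,-0.535,0,0,-1]]
  ]
}}

```text
time_s: 37.1
position: [0.399, -0.3448, 0.185]
tcp_rot: [0.707, -0.707, -0.002, 0.002]
wrist_force: [0.4, 0.0, -0.8]
gripper_width: 0.0855
```

Run:
```python
from h import *
s=sense();print(s['position'],s['tcp_rot'],s['qpos'].round(2))
w=snap('wrist','w11.png');marks('wrist',['guard_hinge','guard_bar'])
P=cloud(w[0],w[2]);g=w[1].max(2)
ok=(abs(P[...,1]+.345)<.06)&(P[...,2]>.06)&(P[...,2]<.095)
m=ok&(P[...,0]<.41)&(P[...,0]>.38)&(g<60);Q=P[m]
print('bar',len(Q),np.percentile(Q,[2,50,98],axis=0).round(4))
for nm,k in(('flap',ok&(P[...,0]>.42)&(P[...,2]>.077)),('bar',m)):
    r=cv2.minAreaRect((P[k][:,:2]*1000).astype(np.float32));print(nm,r)
```

```text
[ 0.39902963 -0.34483953  0.18496971] [ 0.70719631 -0.70701155 -0.0019234   0.00208298] [-0.34  0.15 -0.38 -0.   -1.04 -1.22]
wrist guard_hinge [([0.488, -0.344, 0.082], 0.76)]
wrist guard_bar [([0.4, -0.343, 0.079], 0.63)]
bar 375 [[ 0.3932 -0.3643  0.0852]
 [ 0.397  -0.3479  0.0876]
 [ 0.402  -0.3324  0.0892]]
flap ((456.89666748046875, -345.0899658203125), (75.0545654296875, 87.71302795410156), 2.9632673263549805)
bar ((397.55572509765625, -348.3286437988281), (8.980957984924316, 33.63976287841797), 2.915670871734619)
```

>>> {"name": "play_rows", "arguments": {
  "series": [
    [[-0.005,-0.017,-0.2,0.008,-1],[-0.005,-0.017,-0.4,0.008,-1],[-0.005,-0.017,-0.52,0.008,-1],[-0.005,-0.017,-0.58,0.008,-1],[-0.005,-0.017,-0.58,0.008,-1],[-0.005,-0.017,-0.58,0.008,0.7],[-0.005,-0.017,-0.58,0.008,0.7],[-0.005,-0.017,-0.58,0.008,0.7],[-0.005,-0.017,-0.58,0.008,0.7],[-0.005,-0.017,-0.58,0.008,0.7]]
  ],
  "newtons": 30
}}

```text
time_s: 38.25
position: [0.3983, -0.3479, 0.0703]
tcp_rot: [0.707, -0.707, -0.02, 0.019]
wrist_force: [-0.4, 10.4, 10.2]
gripper_width: 0.0329
```

```bash
python3 -c "
import numpy as np
for t in (.2,.4,.6,.8,1,1.2,1.4,1.6,1.75,1.85,1.92):
    a=np.arctan2(.0015,.092)+t;r=np.hypot(.092,.0015)
    dr=.092-r*np.cos(a);dz=r*np.sin(a)-.0015
    print(t,np.round([dr*np.cos(.05)/.2,dr*np.sin(.05)/.2,dz/.2],3))"
```

```text
0.2 [0.011 0.001 0.091]
0.4 [0.039 0.002 0.179]
0.6 [0.084 0.004 0.258]
0.8 [0.145 0.007 0.328]
1 [0.217 0.011 0.384]
1.2 [0.3   0.015 0.424]
1.4 [0.389 0.019 0.447]
1.6 [0.48  0.024 0.452]
1.75 [0.549 0.027 0.444]
1.85 [0.593 0.03  0.433]
1.92 [0.624 0.031 0.422]
```

>>> {"name": "play_rows", "arguments": {
  "series": [
    [[0.011,0.005,0.091,0,0.7],[0.039,0.007,0.179,0,0.7],[0.084,0.009,0.258,0,0.7],[0.145,0.012,0.328,0,0.7],[0.217,0.016,0.384,0,0.7],[0.3,0.02,0.424,0,0.7],[0.389,0.024,0.447,0,0.7],[0.389,0.024,0.447,0,0.7]]
  ]
}}

```text
time_s: 39.05
position: [0.4768, -0.3432, 0.1598]
tcp_rot: [0.707, -0.707, -0.02, 0.02]
wrist_force: [-4.6, 6.3, 9.3]
gripper_width: 0.0329
```

Continue to fully open: the remaining arc relative to 1.4 rad.

>>> {"name": "play_rows", "arguments": {
  "series": [
    [[0.045,0.003,0.004,0,0.7],[0.091,0.005,0.005,0,0.7],[0.13,0.006,0.001,0,0.7],[0.16,0.008,-0.003,0,0.7],[0.204,0.011,-0.014,0,0.7],[0.22,0.012,-0.02,0,0.7],[0.22,0.012,-0.02,0,0.7]]
  ]
}}

```text
time_s: 39.75
position: [0.521, -0.3408, 0.1559]
tcp_rot: [0.707, -0.707, -0.021, 0.019]
wrist_force: [-0.2, 7.1, 7.9]
gripper_width: 0.033
```

Run:
```python
from h import *
s=sense();print(s['position'],s['wrist_force'])
a=snap('side');w=snap('wrist');marks('side',['guard_hinge','guard_bar','toggle_tip']);marks('wrist',['guard_bar','toggle_tip'])
u,v=pix(a[0],[.45,-.345,.1]);print(u,v)
cv2.imwrite('pics/m12.png',np.hstack([cv2.resize(a[1][v-50:v+50,u-50:u+50],(400,400),interpolation=2),cv2.resize(w[1][60:360,130:430],(400,400))])[:,:,::-1])
```

```text
[ 0.5209572  -0.34077254  0.15593329] [-0.24994496  7.07062126  7.86003106]
side guard_hinge [([0.488, -0.344, 0.078], 0.69)]
side guard_bar [([0.513, -0.335, 0.169], 0.7)]
side toggle_tip []
wrist guard_bar [([0.514, -0.337, 0.165], 0.93)]
wrist toggle_tip [([0.432, -0.347, 0.065], 0.78)]
304 190
```

View pics/m12.png

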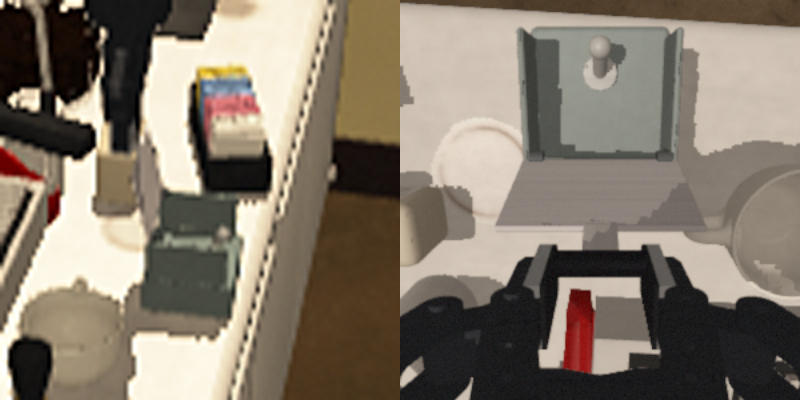

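The guard stands open and the toggle is off at (600,45) of the wrist crop, about (0.432,-0.347,0.065). I'll release, back off and push the toggle with shut fingers.

>>> {"name": "play_rows", "arguments": {
  "series": [
    [[0,0,0,0,-0.2],[0,0,0,0,-0.2],[0,0,0,0,-0.2],[0,0,0.2,0,-0.2],[0,0,0.3,0,-0.2],[-0.25,-0.01,0.3,0,1],[-0.5,-0.03,0.3,0,1],[-0.62,-0.035,0.3,0,1],[-0.62,-0.035,0.2,0,1],[-0.62,-0.035,0,0,1],[-0.62,-0.035,-0.2,0,1],[-0.62,-0.035,-0.2,0,1]]
  ]
}}

```text
time_s: 41.3
position: [0.3922, -0.3471, 0.1101]
tcp_rot: [0.708, -0.705, -0.016, 0.022]
wrist_force: [-0.9, 0.6, 0.3]
gripper_width: 0.0
```

>>> {"name": "play_rows", "arguments": {
  "series": [
    [[0,0,-0.1,0,1],[0,0,-0.2,0,1],[0,0,-0.28,0,1],[0,0,-0.32,0,1],[0,0,-0.32,0,1]]
  ]
}}

```text
time_s: 41.8
position: [0.3959, -0.3488, 0.0508]
tcp_rot: [0.707, -0.707, -0.019, 0.02]
wrist_force: [0.4, -0.8, 0.6]
gripper_width: -0.0003
```

>>> {"name": "play_rows", "arguments": {
  "series": [
    [[0.05,0.002,0,0,1],[0.09,0.004,0,0,1],[0.12,0.006,0,0,1],[0.15,0.008,0,0,1],[0.175,0.009,0,0,1],[0.195,0.01,0,0,1],[0.21,0.011,0,0,1],[0.21,0.011,0,0,1]]
  ]
}}

```text
time_s: 42.6
position: [0.4343, -0.3463, 0.0501]
tcp_rot: [0.707, -0.706, -0.017, 0.022]
wrist_force: [-12.5, -3.7, 9.1]
gripper_width: 0.0
```

>>> {"name": "play_rows", "arguments": {
  "series": [
    [[-0.1,-0.005,0,0,1],[-0.2,-0.01,0.05,0,1],[-0.2,-0.01,0.3,0,1],[-0.1,-0.01,0.6,0,1],[0.05,0,0.8,0,1],[0.05,0,0.8,0,1],[0.05,0,0.8,0,1]]
  ]
}}

```text
time_s: 43.3
position: [0.4503, -0.3467, 0.2127]
tcp_rot: [-0.706, 0.708, 0.022, -0.018]
wrist_force: [-0.6, 0.7, -1.2]
gripper_width: -0.0003
```

Run:
```python
from h import *
s=sense();print(s['position'])
w=snap('wrist');a=snap('side');marks('side',['guard_bar','toggle_tip']);marks('wrist',['guard_bar','toggle_tip'])
snap('top');marks('top',['guard_bar','toggle_tip'])
u,v=pix(a[0],[.45,-.345,.1])
cv2.imwrite('pics/m13.png',np.hstack([cv2.resize(a[1][v-50:v+50,u-50:u+50],(400,400),interpolation=2),cv2.resize(w[1][100:400,130:430],(400,400))])[:,:,::-1])
```

```text
[ 0.45026844 -0.34672165  0.21267837]
side guard_bar [([0.51, -0.336, 0.169], 0.63)]
side toggle_tip [([0.454, 0.348, 0.05], 0.68)]
wrist guard_bar []
wrist toggle_tip [([0.46, -0.344, 0.063], 0.67)]
top guard_bar [([0.515, -0.34, 0.172], 0.45)]
top toggle_tip []
```

View pics/m13.png

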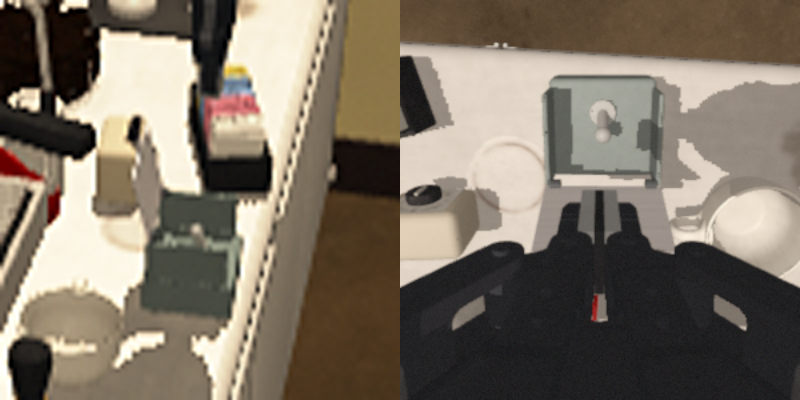

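The toggle has moved over to on: its tip is at about x 0.46, leaning toward the hinge. I'll re-pinch the bar and swing the guard shut.

>>> {"name": "play_rows", "arguments": {
  "series": [
    [[0.1,0.01,0.05,0,-1],[0.25,0.02,0.05,0,-1],[0.354,0.03,0.05,0,-1],[0.354,0.03,0.05,0,-1],[0.354,0.03,-0.1,0,-1],[0.354,0.03,-0.2,0,-1],[0.354,0.03,-0.283,0,-1],[0.354,0.03,-0.283,0,0.7],[0.354,0.03,-0.283,0,0.7],[0.354,0.03,-0.283,0,0.7],[0.354,0.03,-0.283,0,0.7],[0.354,0.03,-0.283,0,0.7]]
  ]
}}

```text
time_s: 44.95
position: [0.5193, -0.3406, 0.1553]
tcp_rot: [-0.707, 0.707, 0.02, -0.019]
wrist_force: [0.8, 1.7, 3.7]
gripper_width: 0.0326
```

>>> {"name": "play_rows", "arguments": {
  "series": [
    [[-0.075,-0.004,0.022,0,0.7],[-0.144,-0.007,0.03,0,0.7],[-0.235,-0.012,0.025,0,0.7],[-0.324,-0.016,0.002,0,0.7],[-0.407,-0.02,-0.038,0,0.7],[-0.479,-0.024,-0.094,0,0.7],[-0.54,-0.027,-0.164,0,0.7],[-0.585,-0.029,-0.243,0,0.7],[-0.613,-0.03,-0.331,0,0.7],[-0.622,-0.031,-0.4,0,0.7],[-0.624,-0.031,-0.43,0,0.7],[-0.624,-0.031,-0.435,0,0.7]]
  ]
}}

```text
time_s: 46.15
position: [0.3932, -0.3476, 0.0692]
tcp_rot: [-0.706, 0.707, 0.02, -0.02]
wrist_force: [-7.1, 1.3, 25.0]
gripper_width: 0.0325
```

>>> {"name": "play_rows", "arguments": {
  "series": [
    [[0.015,0,0,0,0.7],[0.015,0,0,0,-1],[0.015,0,0,0,-1],[0.015,0,0,0,-1],[0.015,0,0,0,-1],[0.015,0,0.25,0,-1],[0.015,0,0.5,0,-1],[0.015,0,0.6,0,-1],[0.015,0,0.6,0,-1]]
  ]
}}

```text
time_s: 47.05
position: [0.3986, -0.3474, 0.1906]
tcp_rot: [-0.706, 0.708, 0.022, -0.018]
wrist_force: [0.6, 0.6, -0.7]
gripper_width: 0.0856
```

Run:
```python
from h import *
s=sense();print(s['position'])
w=snap('wrist');a=snap('side');marks('side',['guard_hinge','guard_bar','toggle_tip']);marks('wrist',['guard_bar','guard_hinge'])
P=cloud(w[0],w[2]);g=w[1].max(2)
ok=(abs(P[...,1]+.345)<.06)&(P[...,2]>.06)&(P[...,2]<.11)
m=ok&(P[...,0]<.41)&(P[...,0]>.38)&(g<60);Q=P[m]
print('bar',len(Q),np.percentile(Q,[2,50,98],axis=0).round(4))
k=ok&(P[...,0]>.425)&(P[...,0]<.48)&(abs(P[...,1]+.345)<.035);Q=P[k];print(np.polyfit(Q[:,0],Q[:,2],1),np.median(Q[:,2]))
u,v=pix(a[0],[.45,-.345,.1])
cv2.imwrite('pics/m14.png',np.hstack([cv2.resize(a[1][v-50:v+50,u-50:u+50],(400,400),interpolation=2),cv2.resize(w[1][100:400,130:430],(400,400))])[:,:,::-1])
```

```text
[ 0.39857514 -0.34737206  0.19059572]
side guard_hinge [([0.487, -0.34, 0.078], 0.6)]
side guard_bar []
side toggle_tip [([0.452, 0.299, 0.053], 0.63)]
wrist guard_bar [([0.543, -0.216, 0.027], 0.75), ([0.394, -0.341, 0.081], 0.74), ([0.488, -0.344, 0.083], 0.53)]
wrist guard_hinge [([0.489, -0.344, 0.083], 0.76)]
bar 342 [[ 0.393  -0.3645  0.0857]
 [ 0.397  -0.3484  0.0877]
 [ 0.4015 -0.3325  0.0893]]
[-0.00095053  0.08534182] 0.08491992604513357
```

View pics/m14.png

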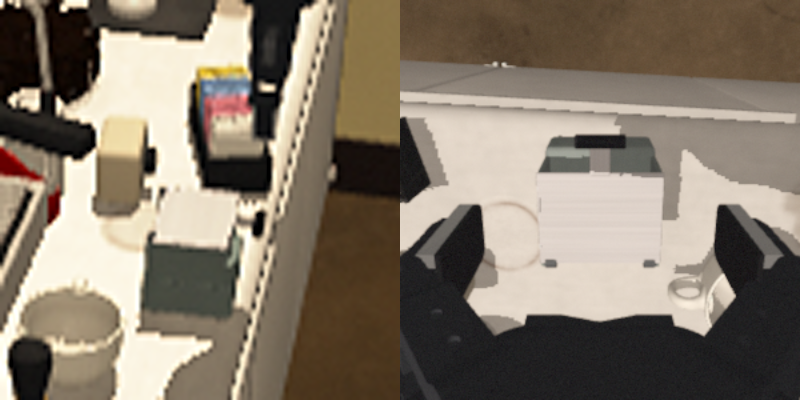

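The flap is level again, with a slope of about 0 and the bar at its starting height. I'll check the irons and the other things once more, then hand in.

Run:
```python
from h import *
for n in ('side','top'):print(n,handles(*snap(n)))
marks('top',['glass_mid','tamper_mid','cup_mid','spice_mid','timer_mid','brush_mid'])
print(sense()['time_s'],close_job())
```

```text
side [(449, 274, 86, 82, 40, -86, np.int32(518)), (453, 360, 86, 50, 39, 89, np.int32(405))]
top [(454, 240, 89, 34, 14, 2, np.int32(60)), (455, 376, 88, 35, 16, 8, np.int32(68)), (454, 344, 88, 35, 15, 1, np.int32(63)), (450, 301, 88, 35, 18, 0, np.int32(63)), (449, 272, 89, 35, 12, 0, np.int32(61))]
top glass_mid [([0.528, 0.078, 0.034], 0.49)]
top tamper_mid [([0.453, 0.242, 0.047], 0.62)]
top cup_mid []
top spice_mid [([0.567, 0.346, 0.054], 0.67)]
top timer_mid [([0.548, -0.495, 0.029], 0.82), ([0.443, 0.274, 0.045], 0.66)]
top brush_mid [([0.451, 0.302, 0.011], 0.45), ([0.552, 0.149, 0.028], 0.43), ([0.447, 0.301, 0.044], 0.26)]
the job is handed in; nothing more can be done
47.8 None
```

The job is handed in at about 48 s. All three worktop irons are in the warmer with the two that were there, the toggle is on, and the guard is shut again.

**Irons:**
- My last check put the five handles at y ≈ 0.240, 0.272, 0.301, 0.344 and 0.376. All stood with handle tops at 0.086–0.089, where a seated iron's would be.
- In that check the third iron was about 8 mm from where I had placed it (0.309 to 0.301). This was probably the announced knock. It is still seated and upright.

**Switch:**
- After the push, the toggle tip was at x ≈ 0.46, leaning towards the hinge, which is on.
- With the guard shut, the flap measured level and the bar was back at its starting height.

**What went wrong:**
- **Tilted iron:** My first two tries at sliding one of the irons already in the warmer, by its handle and then with a high push, tilted it. On the second try it leaned clearly over the end wall. It dropped back upright when I backed off, and I then slid both with low pushes. The lean could count against the "without toppling them" rule.
- **Bystanders not fully checked:** In the last top view the glass, spice jar, timer and brush were within about 5 mm of their starting places. The detector did not find the cup or the tamper. The cup looked in place in the last wrist picture; I did not re-check the tamper, though I never worked close to it.

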